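# Clear two failed power modules from a barred test rack

## Robot

A 6-joint arm with a two-finger parallel gripper is mounted at the origin on the work surface. World frame = base frame: x ahead of the robot, y to its left, z up, the work surface at z = 0. Lengths are in m, angles in rad, forces in N, time in s.
With the tool pointing down it reaches from about 0.425 to 0.95 m from the base axis. Payload 3.5 kg.
Tool frame: the origin (TCP) lies at the very end of the fingers, on their centre line; the grasp point (between the pads) lies 19 mm behind it; y points along the fingers, z is the direction in which the jaws open and shut, and the axes are right-handed (so a half turn about y gives the same grasp; the last joint's range is limited). The gripper opens to 85 mm and grips with 20 to 120 N. Pads are 22 mm wide; open, the fingers measure 114 mm over their backs; the gripper's body (76 mm by 85 mm) begins 54 mm behind the grasp point. The pads swing forward as they close: fully open they stand 13 mm farther back than shut.
Start: joints at [-1.351, 0.286, 1.577, -0, 1.279, -0.15], TCP at [0.244, -0.629, 0.231] pointing down, gripper open.
Joint ranges: [-2.77, 2.77], [-0.9, 2.22], [0.21, 2.48], [-1.53, 4.67], [0.24, 2.81], [-2.84, 2.84]. Speed limits (rad/s): [2.79, 2.79, 3.14, 3.14, 3.14, 3.14].

## Interface

Orientations are given as a unit quaternion [x, y, z, w].
In Python, from plant import ctrl, cams gives the robot as it stands.
- The arm moves only by the tool play_rows, never from a script. Its argument "steps" is a list of rows, each an object of numbers: "claw": the finger opening in cm, from 0 to 8.54; "tx", "ty", "tz": the shift along the tool's x, y, z in cm; "ax", "ay", "az": the turn, a rotation vector about the tool's x, y, z in degrees. A call has 1 to 12 rows; each row is the pose to reach, as a shift and turn from the pose commanded when the call began, along the tool's axes at that moment; what a row does not reach only later rows make up. A row lasts 1/12 s, in which the tool goes at most 41.7 mm and 7.16 degrees, less where a joint would pass 70% of its speed; a pose out of reach is approached as far as the arm can. A call with a gripper value outside its range is refused whole. The fingers move at their own pace and stop on an object; "grip_force" is the grip in N (left out, the last holds). Time passes only in rows, so rows that repeat a pose let the fingers close. It gives the time, the measured TCP pose, the force and the opening at its end, in the units of the state.
- ctrl.get_state(): the state, without advancing time (a new reading comes with each control period).
- cams.read_camera(name): name is "side" or "top"; returns (picture, depth): 420x560x3 uint8, blue, green, red; 420x560 float32, m along the optical axis (not along the pixel's ray), 0 where there is no reading.
- cams.camera_model(name): a dict with "intrinsics" (3x3 intrinsics, pixels), "rvec" (rotation vector, rad) and "tvec" (3), from world to camera coordinates, as OpenCV has them. Camera axes: x right, y down, z forward; pixel columns grow to the right and rows downward; lengths in m; the calibration is good to about 2 mm. A picture is of the moment at which its call begins. camera_model takes no time and is no camera call.
- ctrl.sign_off(): hands the job in, once; it reports no verdict.
The state is a dict: "time": time; "qpos": joint angles; "dq": joint speeds; "joint_efforts": joint torques, N m; "eef_pos": TCP position; "tcp_rot": TCP orientation; "contact_force": force on the tool from outside, world axes, zero at the start; "wrist_torque": the same for the moment, N m; "opening": opening from 0.0 (shut) to 1.0 (fully open).
Only numpy, scipy, OpenCV 4.12 (cv2) and the standard library are available. Lean on these libraries where they do the work, as an engineer would, in place of code of your own. Each camera call takes 0.05 s, during which the arm holds its last target.

## Task

Lift the steel retaining bar by its red handle out of the two brackets of the module rack and set it down, without dropping it, lying in the blue tray. Then slide the two orange-marked power modules out of their lanes, away from the rear stop, until they stand flat on the rack's open apron, clear of the brackets. Leave the green-marked module in its lane, and the solder spool, black connector and blue relay where they are.

Things in the scene. Friction and masses are not known exactly. Their poses are not given: they have to be found in the camera images.
- rack: Fixed aluminium rack for three plug-in modules, standing left or right of the middle, the tray on the other side. Origin on the bench under the middle of the retaining bar's slots; z up, +x to the rear of the lanes, -x the way modules slide out, y across the lanes. Base plate 4 thick, x -137 to +93, y +-108.
- lanes (a point): Middle of the rack's three lanes, on the base plate at rack (48, 0, 4). Lanes run along rack x (10 to 86) at y -54, 0, +54; guide lips, tops 15 above the bench and 40 apart, hook over the modules' foot flanges: modules slide along x but cannot be lifted out. Rear stop at x 86 to 91, top 14 above the bench, nothing behind it.
- slots (a point): Point midway between the two bar slots, on their floor level, rack (0, 0, 18). Two dark brackets at rack y = +-100, 12 wide in y, x +-14.5, 38 above the bench, each with an open-topped slot 17 wide in x whose floor is 18 above the bench.
- apron (a point): Middle of the open apron, on the base plate at rack (-72.5, 0, 4): the bare plate in front of the brackets, x -130 to -15, ending in a yellow lip (x -136 to -130, 12 above the bench). The lip stops a module's foot when the module's centre is at rack x = -95; nothing else holds modules there.
- bar_grip (a point): Grip point in the bar's red upright handle, 48 above the bar's underside, 66 above the bench at the start. Handle: a plate in the middle of the bar, 10 thick (x), 60 long (y), from 14 to 58 above the bar's underside. x, y, z axes are the bar's; at the start they are those of the rack.
- bar_mid (a point): Centre of the steel bar, 14 x 230 x 14 along its y axis, about 0.16 kg; 7 above its underside, 41 below the grip point. It starts loose in both bracket slots, across the front of the three modules, underside 18 above the bench. Lift it straight up: out of the slots once raised 20.
- tray: Fixed shallow blue tray, 115 (x) x 280 (y, its long way) x 18 tall, walls and floor 5 thick. Origin at the centre of its underside, z up. The bar fits lying along the tray's y.
- dead_a_mid (a point): Centre of an orange-marked module in one of the lanes (which one varies), 22 above the bench, about rack x 45. Black block 70 long (its x, the sliding way) x 34 wide, 36 tall; foot flange 46 wide, 5 tall. Top 40 above the bench; about 0.18 kg, slides easily. Its rear face is open above the rear stop and can be pushed from behind by shut fingers with tips about 20 above the bench.
- dead_b_mid (a point): Centre, half-way up, of the other orange-marked module; same make.
- good_mid (a point): Centre, half-way up, of the green-marked module, which stays in its lane; same make.
- spool: Bystander, to be left alone: white spool of solder wire, 52 dia x 38 tall; origin at the centre of its underside.
- connector: Bystander, to be left alone: small black plug connector, 45 x 30 x 24; origin at the centre of its underside.
- relay: Bystander, to be left alone: small blue relay cube, 28 x 28 x 26; origin at the centre of its underside.

How it is judged:
On the way, in this order (a step that is already met when the one before it is completed fails the run):
1. the bar is lifted clear of both brackets, the three modules still in their lanes (z of bar_mid in the frame of rack above 0.045 m and x of each of dead_a_mid, dead_b_mid, good_mid in the frame of rack above 0.02 m), for 0.1 s.
2. the bar lies in the tray, let go, the orange modules still in their lanes (x of bar_mid in the frame of tray between -0.05 and 0.05 m and y of bar_mid in the frame of tray between -0.04 and 0.04 m and z of bar_mid in the frame of tray below 0.022 m and angle between bar_mid's own y axis and vertical between 1.53 and 1.612 rad and linear speed of bar below 0.02 m/s and contact force between the fingers and bar below 0.1 N and x of each of dead_a_mid, dead_b_mid in the frame of rack above 0.015 m), for 0.2 s.
3. both orange modules stand on the apron (x of dead_a_mid in the frame of rack between -0.11 and -0.043 m and y of dead_a_mid in the frame of rack between -0.095 and 0.095 m and z of dead_a_mid in the frame of rack between 0.015 and 0.029 m and angle between each of dead_a_mid, dead_b_mid's own z axis and vertical below 0.1 rad and linear speed of each of dead_a, dead_b below 0.02 m/s and x of dead_b_mid in the frame of rack between -0.11 and -0.043 m and y of dead_b_mid in the frame of rack between -0.095 and 0.095 m and z of dead_b_mid in the frame of rack between 0.015 and 0.029 m), for 0.2 s.
At the end, for the whole second after the job is handed in: The bar lies flat on the tray floor, its centre within 50 mm across and 40 mm along of the tray centre; both orange modules stand flat on the apron, centres at rack x -110 to -43 mm, y within 95 mm; the green module is in its lane, moved under 20 mm; all at rest (all of step 3 and x of bar_mid in the frame of tray between -0.05 and 0.05 m and y of bar_mid in the frame of tray between -0.04 and 0.04 m and z of bar_mid in the frame of tray below 0.022 m and angle between bar_mid's own y axis and vertical between 1.53 and 1.612 rad and linear speed of bar below 0.02 m/s and x of good_mid in the frame of rack between 0.02 and 0.06 m and distance of good_mid from where it was at the start of the episode below 0.02 m); the robot touches nothing.
It fails at once if the bar is dropped or thrown (over 0.7 m/s while not held) (linear speed of bar above 0.7 m/s and contact force between the fingers and bar below 0.5 N).
It fails at once if the green module is moved more than 20 mm (distance of good_mid from where it was at the start of the episode above 0.02 m).
It fails at once if the spool, the connector or the relay is moved more than 30 mm (distance of any of spool, connector, relay from where it was at the start of the episode above 0.03 m).
It also fails if it takes over 64 s, if anything falls off the work surface, if the arm or the gripper's body presses on something with over 40 N, if the wrist force passes 120 N, or if a joint passes its speed limit or range.

## Working session

There is one attempt and no reset: what is moved stays moved. The work goes in short steps, Python scripts to look and compute and a tool call to move; the robot and the scene stay as the last step left them, time stands still between calls to the robot, and variables do not carry over. Pictures are saved under pics/ and viewed, and the job is handed in when it is done.

Besides the shell and the picture viewer there is one more tool, called after "Emit:" in YAML: its name, and indented under it one key for each argument. play_rows: Moves the arm, as the interface text tells. Its arguments: {"type":"object","properties":{"steps":{"type":"array","items":{"type":"object","properties":{"claw":{"type":"number"},"tx":{"type":"number"},"ty":{"type":"number"},"tz":{"type":"number"},"ax":{"type":"number"},"ay":{"type":"number"},"az":{"type":"number"}}}},"grip_force":{"type":"number"}},"required":["steps"]}

```bash
ls; mkdir -p pics; python3 - <<'E'
from plant import ctrl,cams
import cv2,numpy as np
s=ctrl.get_state();print(s)
for n in("top","side"):
    im,d=cams.read_camera(n);cv2.imwrite(f"pics/{n}0.png",im);np.savez(f"{n}0.npz",im=im,d=d)
    m=cams.camera_model(n);print(n,m)
    R,_=cv2.Rodrigues(np.array(m["rvec"]));print(-R.T@np.array(m["tvec"]).ravel(),R[2])
E
```

```text
pics
{'time': 0.0, 'qpos': array([-1.35102523e+00,  2.87154914e-01,  1.57821022e+00, -2.74360819e-05,
        1.27858500e+00, -1.49992544e-01]), 'dq': array([ 0.00017571,  0.00040576,  0.00131244, -0.00063166, -0.00056738,
        0.00047287]), 'joint_efforts': array([ 1.02659858e-03, -4.05977511e+01, -2.92628235e+01, -5.55326051e-05,
        5.79300613e-03,  3.50890602e-06]), 'eef_pos': array([ 0.2438204 , -0.62870879,  0.22993636]), 'tcp_rot': array([-0.13002872,  0.69588792, -0.69422259,  0.12995201]), 'contact_force': array([0.41200862, 0.03262041, 0.13139125]), 'wrist_torque': array([-0.00114978, -0.00710631, -0.00407524]), 'opening': 0.99940016562051}
top {'intrinsics': array([[448.51584735,   0.        , 284.30494871],
       [  0.        , 448.51584735, 210.11128179],
       [  0.        ,   0.        ,   1.        ]]), 'rvec': array([ 2.19063761, -2.15379339,  0.12357716]), 'tvec': array([-0.02004353,  0.57460328,  0.79280453])}
[ 0.48917981 -0.00327439  0.84841151] [ 0.10412563 -0.00853217 -0.99452755]
side {'intrinsics': array([[404.62518921,   0.        , 279.89770953],
       [  0.        , 404.62518921, 206.23046217],
       [  0.        ,   0.        ,   1.        ]]), 'rvec': array([ 2.13751706, -0.18841312,  0.09240682]), 'tvec': array([-0.56755869,  0.12065428,  0.80317722])}
[ 0.45891181 -0.6979033   0.53301493] [ 0.13969786  0.82826115 -0.54264903]
```

View pics/top0.png

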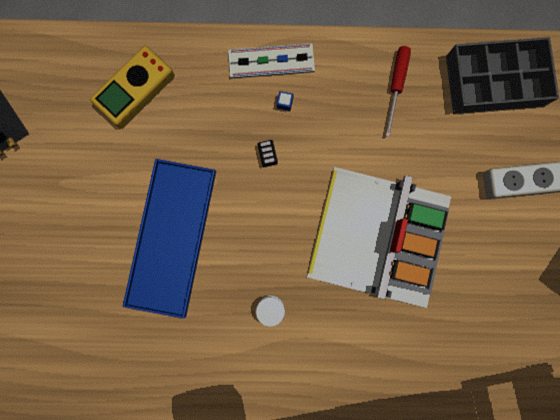

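View pics/side0.png

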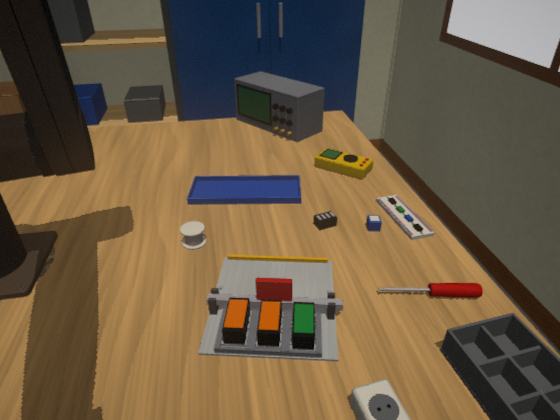

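```bash
cat >h.py <<'E'
import cv2,numpy as np
from plant import ctrl,cams
def cam(n):
    m=cams.camera_model(n);R,_=cv2.Rodrigues(np.array(m["rvec"]));t=np.array(m["tvec"]).ravel()
    return m["intrinsics"],R,t
def ray(n,px,z):
    K,R,t=cam(n);px=np.atleast_2d(np.asarray(px,float))
    d=np.c_[px,np.ones(len(px))]@np.linalg.inv(K).T@R
    c=-R.T@t
    return c+d*((z-c[2])/d[:,2])[:,None]
def proj(n,P):
    m=cams.camera_model(n)
    return cv2.projectPoints(np.atleast_2d(np.asarray(P,float)),np.array(m["rvec"]),np.array(m["tvec"]),m["intrinsics"],None)[0][:,0]
def blobs(im,lo,hi,mina=60):
    h=cv2.cvtColor(im,cv2.COLOR_BGR2HSV);m=cv2.inRange(h,lo,hi)
    cs,_=cv2.findContours(m,cv2.RETR_EXTERNAL,cv2.CHAIN_APPROX_NONE)
    return [c for c in cs if cv2.contourArea(c)>mina]
COL=dict(orange=((8,200,150),(14,255,255),.040),green=((50,120,70),(75,255,255),.040),red=((0,170,100),(4,255,255),.076),yellow=((24,150,120),(34,255,255),.012),blue=((108,150,60),(125,255,255),.018))
def rects(n,im):
    out=[]
    for k,(lo,hi,z) in COL.items():
        for c in blobs(im,lo,hi):
            w=ray(n,c[:,0,:],z)
            r=cv2.minAreaRect((w[:,:2]*1000).astype(np.float32))
            M=cv2.moments(c)
            out.append((k,z,(M['m10']/M['m00'],M['m01']/M['m00']),r))
    return out
E
python3 - <<'E'
from h import *
for n in("top","side"):
    im=np.load(n+"0.npz")["im"]
    for k,z,c,r in rects(n,im):
        w=r[0]
        if abs(w[0])<1000: print(n,k,np.round(c),"world mm",np.round(r[0],1),np.round(r[1],1),round(r[2],1))
E
```

```text
top green [427. 216.] world mm [ 568.6 -270.2] [58.2 30.8] 76.8
top green [115.  98.] world mm [777.  308.2] [42.  38.6] 48.3
top red [401. 235.] world mm [ 530.2 -212.6] [ 8.6 57.7] 76.9
top red [402.  68.] world mm [ 831.2 -217.2] [16.4 81.7] 77.8
top yellow [322. 222.] world mm [557.9 -82. ] [  4.8 196.7] 76.6
top blue [169. 238.] world mm [523.1 201. ] [114.1 277. ] 80.3
side orange [269. 315.] world mm [ 514.6 -255.2] [56.6 29.1] 76.7
side orange [235. 313.] world mm [ 462.5 -241.2] [56.6 29.2] 76.6
side green [304. 318.] world mm [ 567.7 -270.2] [57.5 30.9] 78.5
side red [457. 288.] world mm [ 808.6 -286.1] [24.3 79.9] 79.7
side red [273. 280.] world mm [ 528.6 -216.4] [10.1 56.9] 76.7
side blue [248. 189.] world mm [520.9 186.5] [ 84.8 259.2] 79.5
side blue [86. 97.] world mm [ -27.8 1001.2] [ 98.6 490.8] 13.2
side blue [268.  43.] world mm [ 761.2 2675.2] [3320.4 2141.5] 76.1
```

```bash
cat >>h.py <<'E'
def cloud(n,d):
    K,R,t=cam(n);v,u=np.mgrid[:420,:560]
    P=np.stack([(u-K[0,2])/K[0,0]*d,(v-K[1,2])/K[1,1]*d,d],-1)-t
    return P@R
E
python3 - <<'E'
from h import *
from scipy.spatial.transform import Rotation as Ro
s=ctrl.get_state();print(Ro.from_quat(s["tcp_rot"]).as_matrix().round(3))
for n in("top","side"):
    f=np.load(n+"0.npz");im=f["im"];P=cloud(n,f["d"])*1000
    h=cv2.cvtColor(im,cv2.COLOR_BGR2HSV)
    ok=f["d"]>0
    for k,lo,hi,z0,z1 in(("red",(0,150,60),(6,255,255),68,85),("orange",(7,150,100),(16,255,255),34,46),("green",(45,100,50),(80,255,255),34,46),("yellow",(22,120,80),(36,255,255),3,20),("blue",(105,130,40),(128,255,255),11,30)):
        m=cv2.inRange(h,lo,hi)>0
        m&=ok&(P[...,2]>z0)&(P[...,2]<z1)&(P[...,0]>400)&(P[...,0]<700)&(abs(P[...,1])<350)
        nn,lab,st,ce=cv2.connectedComponentsWithStats(m.astype(np.uint8))
        for i in range(1,nn):
            if st[i,4]<25: continue
            p=P[lab==i];r=cv2.minAreaRect(p[:,:2].astype(np.float32))
            print(n,k,st[i,4],np.round(p.mean(0),1),np.round(r[0],1),np.round(r[1],1),round(r[2],1))
E
```

```text
[[-0.932 -0.     0.361]
 [-0.361  0.002 -0.932]
 [-0.    -1.    -0.002]]
top red 187 [ 530.5 -212.5   75.6] [ 530.1 -212.7] [10.1 57.8] 76.1
top orange 546 [ 516.5 -254.7   40.9] [ 516.7 -254.9] [58.3 31. ] 76.1
top orange 562 [ 464.5 -240.8   40.8] [ 464.4 -240.9] [57.7 30.9] 77.2
top green 552 [ 568.5 -269.6   41. ] [ 568.7 -269.4] [60.3 31.5] 76.8
top yellow 335 [556.6 -81.9  10.9] [557.2 -82.1] [  6.  198.2] 76.7
top blue 1060 [547.6 199.7  17. ] [525.9 200.7] [115.4 272.3] 80.3
side red 237 [ 528.7 -216.    73. ] [ 528.7 -214.2] [11.8 57.6] 77.1
side orange 558 [ 462.7 -241.8   39.8] [ 463.  -239.9] [62.8 30.8] 76.4
side orange 563 [ 514.9 -255.3   39.8] [ 515.2 -254.8] [62.  30.9] 77.1
side green 597 [ 566.9 -270.5   39.7] [ 567.  -268.7] [62.8 31.1] 76.2
side blue 64 [498.3 259.5  16.1] [498.3 259.4] [  6.9 168.1] 79.9
side blue 94 [550.1 140.7  16.6] [548.1 139.9] [ 17.  203.9] 83.7
```

```bash
cat >>h.py <<'E'
from scipy.spatial.transform import Rotation as Ro
O=np.array([526.2,-212.2]);YAW=-103.3
EX=np.array([np.cos(np.radians(YAW)),np.sin(np.radians(YAW))]);EY=np.array([-EX[1],EX[0]])
def rk(x,y): return O+x*EX+y*EY
def goto(xy,z,yaw=YAW):
    s=ctrl.get_state();M=Ro.from_quat(s["tcp_rot"]).as_matrix()
    d=np.r_[xy,z]-s["eef_pos"]*1000
    D=np.array([[0,0],[0,0],[-1,0]],float)
    c,q=np.cos(np.radians(yaw)),np.sin(np.radians(yaw))
    zt=np.array([c,q,0]);yt=np.array([0,0,-1.]);T=np.c_[np.cross(yt,zt),yt,zt]
    print("t=%.2f"%s["time"],"pos",(s["eef_pos"]*1000).round(1),"yaw",np.degrees(np.arctan2(M[1,2],M[0,2])).round(2),"open",round(s["opening"],3),"F",s["contact_force"].round(1))
    print(" t cm",(M.T@d/10).round(2)," a deg",Ro.from_matrix(M.T@T).as_rotvec(degrees=True).round(2))
E
python3 -c "
from h import *
goto((529.5,-213.3),150)"
```

```text
t=0.10 pos [ 243.9 -628.8  230.1] yaw -68.81 open 0.993 F [ 0.9  0.4 -0.4]
 t cm [-41.64   8.08 -28.4 ]  a deg [1.200e-01 3.449e+01 2.000e-02]
```

Emit:
play_rows:
  steps:
    - {"tx": -3.5,"tz": -2.4,"ay": 5,"claw": 5}
    - {"tx": -7,"tz": -4.8,"ay": 10,"claw": 5}
    - {"tx": -10.4,"tz": -7.1,"ay": 15,"claw": 5}
    - {"tx": -13.9,"tz": -9.5,"ay": 20,"claw": 5}
    - {"tx": -17.3,"tz": -11.8,"ay": 25,"claw": 5}
    - {"tx": -20.8,"tz": -14.2,"ay": 30,"claw": 5}
    - {"tx": -24.3,"tz": -16.6,"ay": 34.5,"claw": 5}
    - {"tx": -27.8,"tz": -18.9,"ay": 34.5,"claw": 5}
    - {"tx": -31.2,"tz": -21.3,"ay": 34.5,"ty": 2,"claw": 5}
    - {"tx": -34.7,"tz": -23.7,"ay": 34.5,"ty": 4,"claw": 5}
    - {"tx": -38.1,"tz": -26,"ay": 34.5,"ty": 6,"claw": 5}
    - {"tx": -41.6,"tz": -28.4,"ay": 34.5,"ty": 8,"claw": 5}

```text
invalid input at $.steps[0]: expected keys claw, tx, ty, tz, ax, ay, az
```

```bash
python3 -c "
from h import *
print(ctrl.get_state()['qpos'].round(2))
goto((529.5,-213.3),48)"
```

```text
[-1.35  0.29  1.58  0.    1.28 -0.15]
t=0.10 pos [ 243.9 -628.8  230.1] yaw -68.81 open 0.993 F [ 0.9  0.4 -0.4]
 t cm [-41.64  18.28 -28.38]  a deg [1.200e-01 3.449e+01 2.000e-02]
```

All keys are required in each row.

Emit:
play_rows:
  steps:
    - {"claw": 5,"tx": -3.5,"ty": 0,"tz": -2.4,"ax": 0,"ay": 5,"az": 0}
    - {"claw": 5,"tx": -7,"ty": 0,"tz": -4.8,"ax": 0,"ay": 10,"az": 0}
    - {"claw": 5,"tx": -10.4,"ty": 0,"tz": -7.1,"ax": 0,"ay": 15,"az": 0}
    - {"claw": 5,"tx": -13.9,"ty": 0,"tz": -9.5,"ax": 0,"ay": 20,"az": 0}
    - {"claw": 5,"tx": -17.3,"ty": 0,"tz": -11.8,"ax": 0,"ay": 25,"az": 0}
    - {"claw": 5,"tx": -20.8,"ty": 0,"tz": -14.2,"ax": 0,"ay": 30,"az": 0}
    - {"claw": 5,"tx": -24.3,"ty": 0,"tz": -16.6,"ax": 0,"ay": 34.5,"az": 0}
    - {"claw": 5,"tx": -27.8,"ty": 0,"tz": -18.9,"ax": 0,"ay": 34.5,"az": 0}
    - {"claw": 5,"tx": -31.2,"ty": 2,"tz": -21.3,"ax": 0,"ay": 34.5,"az": 0}
    - {"claw": 5,"tx": -34.7,"ty": 4,"tz": -23.7,"ax": 0,"ay": 34.5,"az": 0}
    - {"claw": 5,"tx": -38.1,"ty": 6,"tz": -26,"ax": 0,"ay": 34.5,"az": 0}
    - {"claw": 5,"tx": -41.6,"ty": 8,"tz": -28.4,"ax": 0,"ay": 34.5,"az": 0}

```text
time: 1.1
eef_pos: [0.5187, -0.2283, 0.1596]
tcp_rot: [0.082, 0.702, -0.702, -0.082]
contact_force: [0.0, -0.6, -0.5]
opening: 0.586
```

```bash
python3 -c "
from h import *
im,d=cams.read_camera('top');cv2.imwrite('pics/top1.png',im)
im,d=cams.read_camera('side');cv2.imwrite('pics/side1.png',im)
print(ctrl.get_state()['qpos'].round(2))
goto((529.5,-213.3),48)"
```

```text
[-0.59  0.12  1.91  0.    1.12  1.21]
t=1.20 pos [ 517.9 -224.4  156.1] yaw -102.98 open 0.583 F [-0.4 -0.4 -0.2]
 t cm [-0.96 10.81 -1.3 ]  a deg [0.25 0.32 0.41]
```

View pics/side1.png

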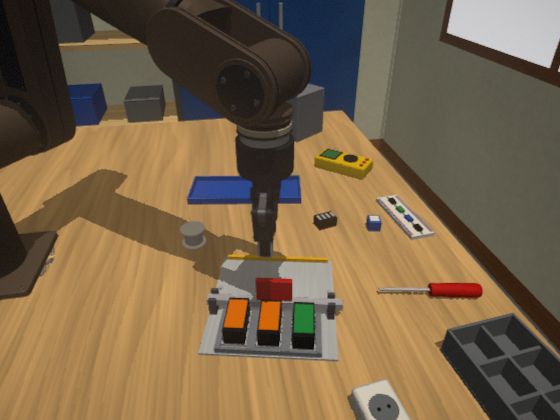

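Emit:
play_rows:
  steps:
    - {"claw": 4,"tx": 0,"ty": 0,"tz": 0,"ax": 0,"ay": 0,"az": 0}
    - {"claw": 4,"tx": 0,"ty": 0,"tz": 0,"ax": 0,"ay": 0,"az": 0}

```text
time: 1.37
eef_pos: [0.5182, -0.2307, 0.1608]
tcp_rot: [-0.082, -0.702, 0.703, 0.082]
contact_force: [-0.3, 1.1, 0.3]
opening: 0.467
```

```bash
python3 -c "
from h import *
goto((529.5,-213.3),48)"
```

```text
t=1.37 pos [ 518.2 -230.7  160.8] yaw -103.3 open 0.467 F [-0.3  1.1  0.3]
 t cm [-0.7  11.28 -1.96]  a deg [-0.03  0.   -0.01]
```

Emit:
play_rows:
  steps:
    - {"claw": 4,"tx": -0.35,"ty": 0,"tz": -1.0,"ax": 0,"ay": 0,"az": 0}
    - {"claw": 4,"tx": -0.7,"ty": 0.5,"tz": -1.95,"ax": 0,"ay": 0,"az": 0}
    - {"claw": 4,"tx": -0.7,"ty": 1,"tz": -1.95,"ax": 0,"ay": 0,"az": 0}
    - {"claw": 4,"tx": -0.7,"ty": 2,"tz": -1.95,"ax": 0,"ay": 0,"az": 0}
    - {"claw": 4,"tx": -0.7,"ty": 3,"tz": -1.95,"ax": 0,"ay": 0,"az": 0}
    - {"claw": 4,"tx": -0.7,"ty": 4,"tz": -1.95,"ax": 0,"ay": 0,"az": 0}
    - {"claw": 4,"tx": -0.7,"ty": 5,"tz": -1.95,"ax": 0,"ay": 0,"az": 0}
    - {"claw": 4,"tx": -0.7,"ty": 5,"tz": -1.95,"ax": 0,"ay": 0,"az": 0}
    - {"claw": 4,"tx": -0.7,"ty": 5,"tz": -1.95,"ax": 0,"ay": 0,"az": 0}

```text
time: 2.12
eef_pos: [0.5287, -0.2126, 0.1091]
tcp_rot: [0.081, 0.703, -0.702, -0.083]
contact_force: [0.4, -0.4, 0.9]
opening: 0.47
```

```bash
python3 -c "
from h import *
im,d=cams.read_camera('top');cv2.imwrite('pics/top2.png',im)
im,d=cams.read_camera('side');cv2.imwrite('pics/side2.png',im)
goto((529.5,-213.3),48)"
```

```text
t=2.22 pos [ 529.7 -213.2  110.8] yaw -103.32 open 0.471 F [-0.3 -0.1 -0.4]
 t cm [0.02 6.28 0.02]  a deg [-0.01 -0.02 -0.02]
```

View pics/side2.png

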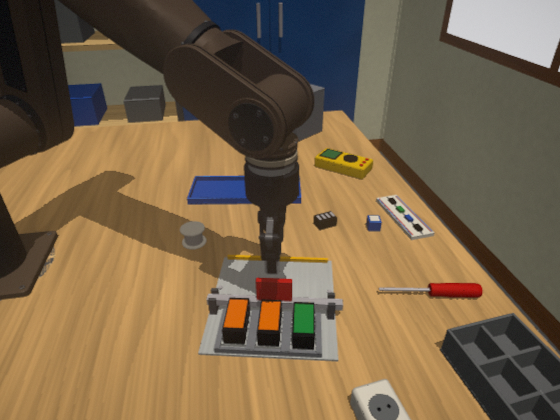

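View pics/top2.png

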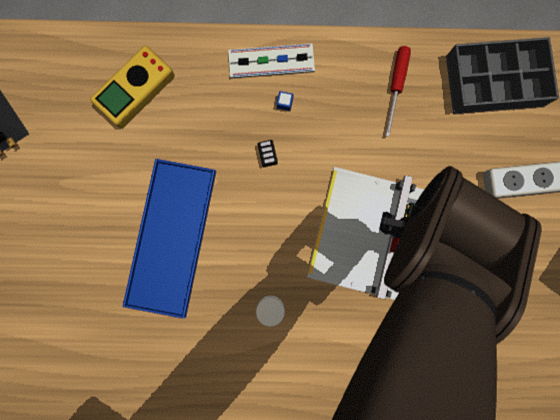

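Emit:
play_rows:
  steps:
    - {"claw": 4,"tx": 0,"ty": 1,"tz": 0,"ax": 0,"ay": 0,"az": 0}
    - {"claw": 4,"tx": 0,"ty": 2,"tz": 0,"ax": 0,"ay": 0,"az": 0}
    - {"claw": 4,"tx": 0,"ty": 3,"tz": 0,"ax": 0,"ay": 0,"az": 0}
    - {"claw": 4,"tx": 0,"ty": 4,"tz": 0,"ax": 0,"ay": 0,"az": 0}
    - {"claw": 4,"tx": 0,"ty": 5,"tz": 0,"ax": 0,"ay": 0,"az": 0}
    - {"claw": 4,"tx": 0,"ty": 5.7,"tz": 0,"ax": 0,"ay": 0,"az": 0}
    - {"claw": 4,"tx": 0,"ty": 6.2,"tz": 0,"ax": 0,"ay": 0,"az": 0}
    - {"claw": 4,"tx": 0,"ty": 6.2,"tz": 0,"ax": 0,"ay": 0,"az": 0}
    - {"claw": 4,"tx": 0,"ty": 6.2,"tz": 0,"ax": 0,"ay": 0,"az": 0}

```text
time: 2.97
eef_pos: [0.5294, -0.2129, 0.0483]
tcp_rot: [0.082, 0.702, -0.702, -0.082]
contact_force: [-1.2, -0.7, 0.8]
opening: 0.466
```

```bash
python3 -c "
from h import *
im,d=cams.read_camera('side');cv2.imwrite('pics/side3.png',im[200:380,160:400].repeat(3,0).repeat(3,1))
goto((529.5,-213.3),48)"
```

```text
t=3.02 pos [ 529.8 -213.1   48.8] yaw -103.31 open 0.466 F [-0.4 -0.2  1. ]
 t cm [0.03 0.08 0.03]  a deg [-0.01 -0.01 -0.03]
```

View pics/side3.png

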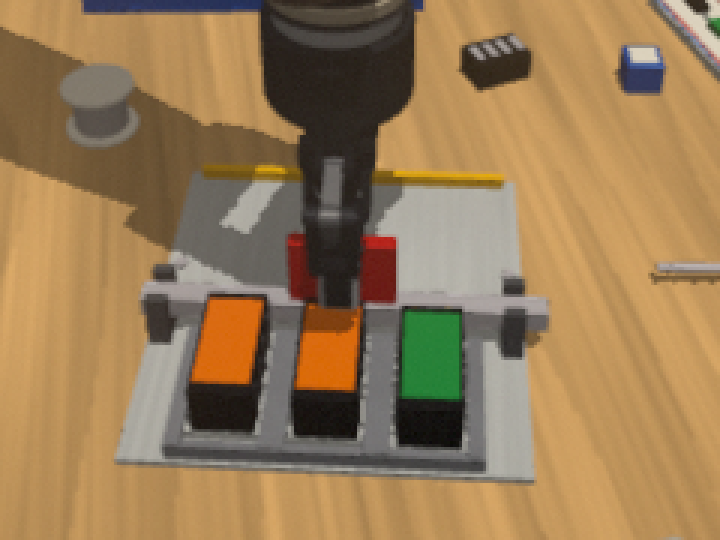

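The finger stands behind the handle (crop ~335,240 between handle edges 288–397). Closing, firm grip.

Emit:
play_rows:
  grip_force: 60
  steps:
    - {"claw": 0,"tx": 0,"ty": 0,"tz": 0,"ax": 0,"ay": 0,"az": 0}
    - {"claw": 0,"tx": 0,"ty": 0,"tz": 0,"ax": 0,"ay": 0,"az": 0}
    - {"claw": 0,"tx": 0,"ty": 0,"tz": 0,"ax": 0,"ay": 0,"az": 0}
    - {"claw": 0,"tx": 0,"ty": 0,"tz": 0,"ax": 0,"ay": 0,"az": 0}
    - {"claw": 0,"tx": 0,"ty": 0,"tz": 0,"ax": 0,"ay": 0,"az": 0}
    - {"claw": 0,"tx": 0,"ty": 0,"tz": 0,"ax": 0,"ay": 0,"az": 0}
    - {"claw": 0,"tx": 0,"ty": 0,"tz": 0,"ax": 0,"ay": 0,"az": 0}
    - {"claw": 0,"tx": 0,"ty": 0,"tz": 0,"ax": 0,"ay": 0,"az": 0}

```text
time: 3.68
eef_pos: [0.5301, -0.2133, 0.0494]
tcp_rot: [-0.082, -0.702, 0.703, 0.082]
contact_force: [-0.3, 0.5, 5.7]
opening: 0.104
```

Emit:
play_rows:
  steps:
    - {"claw": 0,"tx": 0,"ty": -0.4,"tz": 0,"ax": 0,"ay": 0,"az": 0}
    - {"claw": 0,"tx": 0,"ty": -1,"tz": 0,"ax": 0,"ay": 0,"az": 0}
    - {"claw": 0,"tx": 0,"ty": -1.8,"tz": 0,"ax": 0,"ay": 0,"az": 0}
    - {"claw": 0,"tx": 0,"ty": -2.7,"tz": 0,"ax": 0,"ay": 0,"az": 0}
    - {"claw": 0,"tx": 0,"ty": -3.6,"tz": 0,"ax": 0,"ay": 0,"az": 0}
    - {"claw": 0,"tx": 0,"ty": -4.5,"tz": 0,"ax": 0,"ay": 0,"az": 0}
    - {"claw": 0,"tx": 0,"ty": -5.4,"tz": 0,"ax": 0,"ay": 0,"az": 0}
    - {"claw": 0,"tx": 0,"ty": -6.3,"tz": 0,"ax": 0,"ay": 0,"az": 0}
    - {"claw": 0,"tx": 0,"ty": -7.2,"tz": 0,"ax": 0,"ay": 0,"az": 0}
    - {"claw": 0,"tx": 0,"ty": -8,"tz": 0,"ax": 0,"ay": 0,"az": 0}
    - {"claw": 0,"tx": 0,"ty": -8,"tz": 0,"ax": 0,"ay": 0,"az": 0}

```text
time: 4.6
eef_pos: [0.5307, -0.2136, 0.1312]
tcp_rot: [-0.083, -0.702, 0.703, 0.081]
contact_force: [-0.0, 0.8, -1.1]
opening: 0.105
```

```bash
python3 -c "
from h import *
im,d=cams.read_camera('side');cv2.imwrite('pics/side4.png',im)
goto((524,201),140,-99.8)"
```

```text
t=4.65 pos [ 530.2 -213.3  130. ] yaw -103.31 open 0.106 F [ 0.3 -0.2 -1. ]
 t cm [ 10.14  -1.06 -40.18]  a deg [-0.05 -3.51 -0.14]
```

View pics/side4.png

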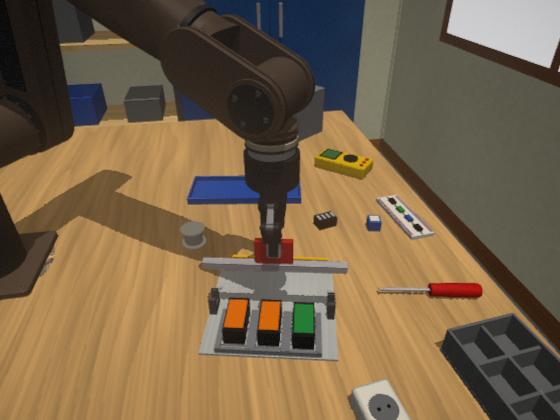

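Emit:
play_rows:
  steps:
    - {"claw": 0,"tx": 0.2,"ty": -0.1,"tz": -0.8,"ax": 0,"ay": 0,"az": 0}
    - {"claw": 0,"tx": 0.6,"ty": -0.2,"tz": -2.2,"ax": 0,"ay": 0,"az": 0}
    - {"claw": 0,"tx": 1.1,"ty": -0.3,"tz": -4.2,"ax": 0,"ay": 0,"az": 0}
    - {"claw": 0,"tx": 1.6,"ty": -0.4,"tz": -6.4,"ax": 0,"ay": -0.5,"az": 0}
    - {"claw": 0,"tx": 2.2,"ty": -0.5,"tz": -8.6,"ax": 0,"ay": -0.8,"az": 0}
    - {"claw": 0,"tx": 2.7,"ty": -0.6,"tz": -10.8,"ax": 0,"ay": -1,"az": 0}
    - {"claw": 0,"tx": 3.3,"ty": -0.7,"tz": -13,"ax": 0,"ay": -1.2,"az": 0}
    - {"claw": 0,"tx": 3.8,"ty": -0.8,"tz": -15.2,"ax": 0,"ay": -1.5,"az": 0}
    - {"claw": 0,"tx": 4.4,"ty": -0.9,"tz": -17.4,"ax": 0,"ay": -1.8,"az": 0}
    - {"claw": 0,"tx": 4.9,"ty": -1,"tz": -19.4,"ax": 0,"ay": -2,"az": 0}
    - {"claw": 0,"tx": 5.3,"ty": -1,"tz": -21,"ax": 0,"ay": -2.2,"az": 0}
    - {"claw": 0,"tx": 5.6,"ty": -1,"tz": -22.2,"ax": 0,"ay": -2.4,"az": 0}

```text
time: 5.65
eef_pos: [0.5249, 0.0187, 0.1378]
tcp_rot: [0.066, 0.704, -0.704, -0.067]
contact_force: [-0.5, -0.3, -1.1]
opening: 0.105
```

```bash
python3 -c "
from h import *
goto((524,201),140,-99.8)"
```

```text
t=5.65 pos [524.9  18.7 137.8] yaw -100.8 open 0.105 F [-0.5 -0.3 -1.1]
 t cm [  3.5   -0.2  -17.89]  a deg [ 0.03 -1.    0.11]
```

Emit:
play_rows:
  steps:
    - {"claw": 0,"tx": 0.3,"ty": 0,"tz": -1.4,"ax": 0,"ay": 0,"az": 0}
    - {"claw": 0,"tx": 0.6,"ty": 0,"tz": -3,"ax": 0,"ay": 0,"az": 0}
    - {"claw": 0,"tx": 1,"ty": 0,"tz": -5,"ax": 0,"ay": -0.5,"az": 0}
    - {"claw": 0,"tx": 1.4,"ty": 0,"tz": -7.2,"ax": 0,"ay": -0.5,"az": 0}
    - {"claw": 0,"tx": 1.8,"ty": 0,"tz": -9.4,"ax": 0,"ay": -1,"az": 0}
    - {"claw": 0,"tx": 2.3,"ty": 0,"tz": -11.6,"ax": 0,"ay": -1,"az": 0}
    - {"claw": 0,"tx": 2.7,"ty": 0,"tz": -13.8,"ax": 0,"ay": -1,"az": 0}
    - {"claw": 0,"tx": 3.1,"ty": 0,"tz": -15.6,"ax": 0,"ay": -1,"az": 0}
    - {"claw": 0,"tx": 3.3,"ty": 0,"tz": -16.9,"ax": 0,"ay": -1,"az": 0}
    - {"claw": 0,"tx": 3.5,"ty": 0,"tz": -17.7,"ax": 0,"ay": -1,"az": 0}
    - {"claw": 0,"tx": 3.5,"ty": 0,"tz": -17.9,"ax": 0,"ay": -1,"az": 0}
    - {"claw": 0,"tx": 3.5,"ty": 0,"tz": -17.9,"ax": 0,"ay": -1,"az": 0}

```text
time: 6.65
eef_pos: [0.5254, 0.1986, 0.1383]
tcp_rot: [-0.061, -0.704, 0.705, 0.061]
contact_force: [0.7, -0.4, -1.7]
opening: 0.102
```

```bash
python3 -c "
from h import *
im,d=cams.read_camera('side');cv2.imwrite('pics/side5.png',im)
im,d=cams.read_camera('top');cv2.imwrite('pics/top5.png',im)
goto((524,201),40,-99.8)"
```

```text
t=6.75 pos [525.6 197.8 138.4] yaw -99.94 open 0.104 F [ 0.6 -0.1 -0.8]
 t cm [ 0.21  9.84 -0.29]  a deg [-0.03 -0.14  0.01]
```

View pics/side5.png

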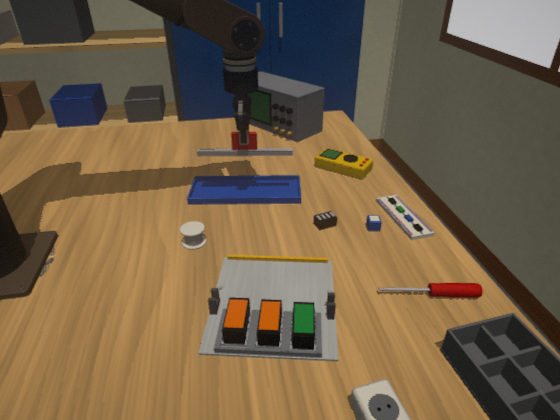

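View pics/top5.png

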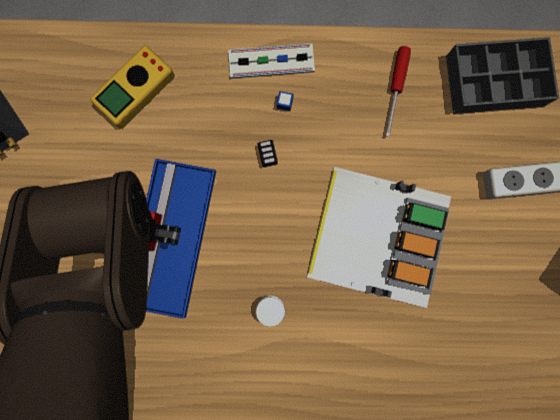

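Emit:
play_rows:
  steps:
    - {"claw": 0,"tx": 0.1,"ty": 0.6,"tz": -0.1,"ax": 0,"ay": 0,"az": 0}
    - {"claw": 0,"tx": 0.2,"ty": 1.6,"tz": -0.2,"ax": 0,"ay": 0,"az": 0}
    - {"claw": 0,"tx": 0.2,"ty": 2.8,"tz": -0.3,"ax": 0,"ay": 0,"az": 0}
    - {"claw": 0,"tx": 0.2,"ty": 4,"tz": -0.3,"ax": 0,"ay": 0,"az": 0}
    - {"claw": 0,"tx": 0.2,"ty": 5.2,"tz": -0.3,"ax": 0,"ay": 0,"az": 0}
    - {"claw": 0,"tx": 0.2,"ty": 6.4,"tz": -0.3,"ax": 0,"ay": 0,"az": 0}
    - {"claw": 0,"tx": 0.2,"ty": 7.4,"tz": -0.3,"ax": 0,"ay": 0,"az": 0}
    - {"claw": 0,"tx": 0.2,"ty": 8.2,"tz": -0.3,"ax": 0,"ay": 0,"az": 0}
    - {"claw": 0,"tx": 0.2,"ty": 8.9,"tz": -0.3,"ax": 0,"ay": 0,"az": 0}
    - {"claw": 0,"tx": 0.2,"ty": 9.4,"tz": -0.3,"ax": 0,"ay": 0,"az": 0}
    - {"claw": 0,"tx": 0.2,"ty": 9.6,"tz": -0.3,"ax": 0,"ay": 0,"az": 0}
    - {"claw": 0,"tx": 0.2,"ty": 9.6,"tz": -0.3,"ax": 0,"ay": 0,"az": 0}

```text
time: 7.75
eef_pos: [0.5241, 0.2017, 0.0422]
tcp_rot: [-0.061, -0.704, 0.704, 0.061]
contact_force: [1.0, -0.2, -1.2]
opening: 0.104
```

```bash
python3 -c "
from h import *
im,d=cams.read_camera('side');cv2.imwrite('pics/side6.png',im[80:230,160:340].repeat(4,0).repeat(4,1))
goto((524,201),36.5,-99.8)"
```

```text
t=7.80 pos [524.4 201.8  42.7] yaw -99.91 open 0.103 F [ 0.1 -0.8 -1.6]
 t cm [0.03 0.62 0.08]  a deg [ 0.01 -0.11 -0.02]
```

View pics/side6.png

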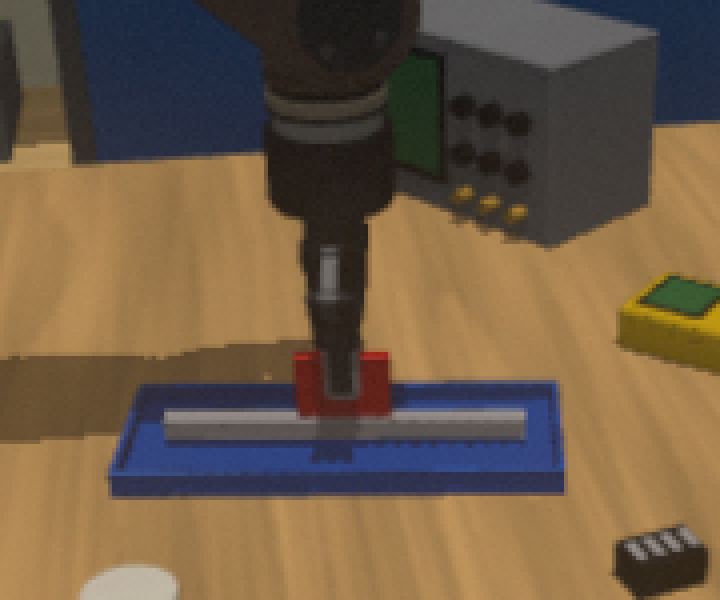

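Emit:
play_rows:
  steps:
    - {"claw": 0,"tx": 0,"ty": 0.2,"tz": 0,"ax": 0,"ay": 0,"az": 0}
    - {"claw": 0,"tx": 0,"ty": 0.4,"tz": 0,"ax": 0,"ay": 0,"az": 0}
    - {"claw": 0,"tx": 0,"ty": 0.5,"tz": 0,"ax": 0,"ay": 0,"az": 0}
    - {"claw": 0,"tx": 0,"ty": 0.6,"tz": 0,"ax": 0,"ay": 0,"az": 0}
    - {"claw": 0,"tx": 0,"ty": 0.65,"tz": 0,"ax": 0,"ay": 0,"az": 0}
    - {"claw": 0,"tx": 0,"ty": 0.65,"tz": 0,"ax": 0,"ay": 0,"az": 0}
    - {"claw": 0,"tx": 0,"ty": 0.65,"tz": 0,"ax": 0,"ay": 0,"az": 0}

```text
time: 8.38
eef_pos: [0.5243, 0.2017, 0.0364]
tcp_rot: [0.061, 0.704, -0.704, -0.061]
contact_force: [-1.3, -1.0, 0.8]
opening: 0.106
```

Emit:
play_rows:
  steps:
    - {"claw": 0,"tx": 0,"ty": 0.05,"tz": 0,"ax": 0,"ay": 0,"az": 0}
    - {"claw": 0,"tx": 0,"ty": 0.1,"tz": 0,"ax": 0,"ay": 0,"az": 0}
    - {"claw": 0,"tx": 0,"ty": 0.1,"tz": 0,"ax": 0,"ay": 0,"az": 0}
    - {"claw": 0,"tx": 0,"ty": 0.1,"tz": 0,"ax": 0,"ay": 0,"az": 0}

```text
time: 8.72
eef_pos: [0.5243, 0.2018, 0.0364]
tcp_rot: [-0.061, -0.704, 0.705, 0.061]
contact_force: [-4.9, -0.6, 7.5]
opening: 0.108
```

Resting on the floor (7.5 N). Release gently.

Emit:
play_rows:
  steps:
    - {"claw": 1.2,"tx": 0,"ty": 0,"tz": 0,"ax": 0,"ay": 0,"az": 0}
    - {"claw": 1.5,"tx": 0,"ty": 0,"tz": 0,"ax": 0,"ay": 0,"az": 0}
    - {"claw": 2,"tx": 0,"ty": 0,"tz": 0,"ax": 0,"ay": 0,"az": 0}
    - {"claw": 3,"tx": 0,"ty": 0,"tz": 0,"ax": 0,"ay": 0,"az": 0}
    - {"claw": 3.5,"tx": 0,"ty": 0,"tz": 0,"ax": 0,"ay": 0,"az": 0}
    - {"claw": 3.5,"tx": 0,"ty": 0,"tz": 0,"ax": 0,"ay": 0,"az": 0}
    - {"claw": 3.5,"tx": 0,"ty": 0,"tz": 0,"ax": 0,"ay": 0,"az": 0}

```text
time: 9.3
eef_pos: [0.5242, 0.2017, 0.035]
tcp_rot: [-0.061, -0.704, 0.704, 0.061]
contact_force: [0.6, 0.1, -0.6]
opening: 0.412
```

Emit:
play_rows:
  steps:
    - {"claw": 3.5,"tx": 0,"ty": -0.5,"tz": 0,"ax": 0,"ay": 0,"az": 0}
    - {"claw": 3.5,"tx": 0,"ty": -1.5,"tz": 0,"ax": 0,"ay": 0,"az": 0}
    - {"claw": 3.5,"tx": 0,"ty": -3,"tz": 0,"ax": 0,"ay": 0,"az": 0}
    - {"claw": 3.5,"tx": 0,"ty": -5,"tz": 0,"ax": 0,"ay": 0,"az": 0}
    - {"claw": 3.5,"tx": 0,"ty": -7,"tz": 0,"ax": 0,"ay": 0,"az": 0}
    - {"claw": 3.5,"tx": 0,"ty": -9,"tz": 0,"ax": 0,"ay": 0,"az": 0}
    - {"claw": 0,"tx": 0,"ty": -11,"tz": 0,"ax": 0,"ay": 0,"az": 0}
    - {"claw": 0,"tx": 0,"ty": -12,"tz": 0,"ax": 0,"ay": 0,"az": 0}
    - {"claw": 0,"tx": 0,"ty": -12,"tz": 0,"ax": 0,"ay": 0,"az": 0}

```text
time: 10.05
eef_pos: [0.5263, 0.2022, 0.1591]
tcp_rot: [0.064, 0.705, -0.704, -0.059]
contact_force: [0.5, -0.2, 0.7]
opening: 0.007
```

```bash
python3 -c "
from h import *
im,d=cams.read_camera('side');cv2.imwrite('pics/side7.png',im)
im,d=cams.read_camera('top');np.savez('top7.npz',im=im,d=d)
for k,z,c,r in rects('top',im): print(k,np.round(c),np.round(r[0],1),np.round(r[1],1),round(r[2],1))
print(rk(110,0),rk(110,-54))
goto(rk(115,0),140)"
```

```text
green [427. 216.] [ 568.6 -270. ] [58.7 30.8] 76.8
green [114.  98.] [776.7 308.4] [42.  40.3] 48.1
red [402.  68.] [ 831.4 -216.5] [17.5 81.6] 77.3
yellow [322. 222.] [557.6 -81.9] [  4.9 196.2] 76.6
blue [174. 235.] [523.1 201.1] [114.8 277. ] 80.3
[ 500.89452891 -319.24967601] [ 448.34286978 -306.8269902 ]
t=10.15 pos [524.1 201.7 155.2] yaw -99.91 open -0.002 F [-0.3 -0.1 -1.4]
 t cm [-6.65  1.51 52.22]  a deg [ 0.01  3.39 -0.03]
```

View pics/side7.png

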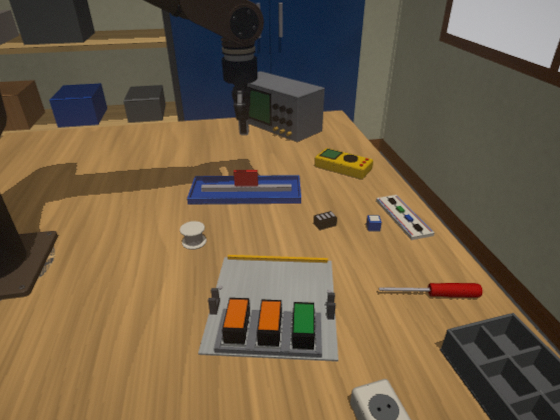

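Emit:
play_rows:
  steps:
    - {"claw": 0,"tx": -0.2,"ty": 0,"tz": 1.5,"ax": 0,"ay": 0,"az": 0}
    - {"claw": 0,"tx": -0.6,"ty": 0,"tz": 4.5,"ax": 0,"ay": 0,"az": 0}
    - {"claw": 0,"tx": -1.1,"ty": 0,"tz": 8.5,"ax": 0,"ay": 0,"az": 0}
    - {"claw": 0,"tx": -1.6,"ty": 0,"tz": 12.5,"ax": 0,"ay": 0,"az": 0}
    - {"claw": 0,"tx": -2.1,"ty": 0,"tz": 16.5,"ax": 0,"ay": 1,"az": 0}
    - {"claw": 0,"tx": -2.6,"ty": 0,"tz": 20.5,"ax": 0,"ay": 1,"az": 0}
    - {"claw": 0,"tx": -3.1,"ty": 0,"tz": 24.5,"ax": 0,"ay": 2,"az": 0}
    - {"claw": 0,"tx": -3.6,"ty": 0,"tz": 28.5,"ax": 0,"ay": 2,"az": 0}
    - {"claw": 0,"tx": -4.1,"ty": 0,"tz": 32.5,"ax": 0,"ay": 3,"az": 0}
    - {"claw": 0,"tx": -4.6,"ty": 0,"tz": 36.5,"ax": 0,"ay": 3.4,"az": 0}
    - {"claw": 0,"tx": -5.2,"ty": 0,"tz": 40.5,"ax": 0,"ay": 3.4,"az": 0}
    - {"claw": 0,"tx": -5.6,"ty": 0,"tz": 44,"ax": 0,"ay": 3.4,"az": 0}

```text
time: 11.15
eef_pos: [0.5022, -0.2432, 0.153]
tcp_rot: [0.081, 0.703, -0.702, -0.083]
contact_force: [-0.1, 0.3, 0.6]
opening: -0.002
```

```bash
python3 -c "
from h import *
goto(rk(115,0),140)"
```

```text
t=11.15 pos [ 502.2 -243.2  153. ] yaw -103.37 open -0.002 F [-0.1  0.3  0.6]
 t cm [-1.63  1.29  7.93]  a deg [ 0.06 -0.07  0.17]
```

Emit:
play_rows:
  steps:
    - {"claw": 0,"tx": -0.5,"ty": 0,"tz": 2.5,"ax": 0,"ay": 0,"az": 0}
    - {"claw": 0,"tx": -1,"ty": 0,"tz": 5,"ax": 0,"ay": 0,"az": 0}
    - {"claw": 0,"tx": -1.4,"ty": 0,"tz": 7,"ax": 0,"ay": 0,"az": 0}
    - {"claw": 0,"tx": -1.6,"ty": 0,"tz": 8,"ax": 0,"ay": 0,"az": 0}
    - {"claw": 0,"tx": -1.6,"ty": 1,"tz": 8,"ax": 0,"ay": 0,"az": 0}
    - {"claw": 0,"tx": -1.6,"ty": 2.5,"tz": 8,"ax": 0,"ay": 0,"az": 0}
    - {"claw": 0,"tx": -1.6,"ty": 4.5,"tz": 8,"ax": 0,"ay": 0,"az": 0}
    - {"claw": 0,"tx": -1.6,"ty": 6,"tz": 8,"ax": 0,"ay": 0,"az": 0}
    - {"claw": 0,"tx": -1.6,"ty": 7,"tz": 8,"ax": 0,"ay": 0,"az": 0}
    - {"claw": 0,"tx": -1.6,"ty": 7,"tz": 8,"ax": 0,"ay": 0,"az": 0}
    - {"claw": 0,"tx": -1.6,"ty": 7,"tz": 8,"ax": 0,"ay": 0,"az": 0}

```text
time: 12.07
eef_pos: [0.5004, -0.3215, 0.0839]
tcp_rot: [0.081, 0.703, -0.702, -0.082]
contact_force: [0.1, -0.2, 1.6]
opening: -0.0
```

```bash
python3 -c "
from h import *
im,d=cams.read_camera('side');cv2.imwrite('pics/side8.png',im)
im,d=cams.read_camera('top');cv2.imwrite('pics/top8.png',im)
goto(rk(115,0),22)"
```

```text
t=12.17 pos [ 501.4 -322.9   86. ] yaw -103.28 open -0.002 F [ 0.4  0.1 -0.2]
 t cm [0.14 6.4  0.16]  a deg [-0.04  0.02 -0.08]
```

View pics/side8.png

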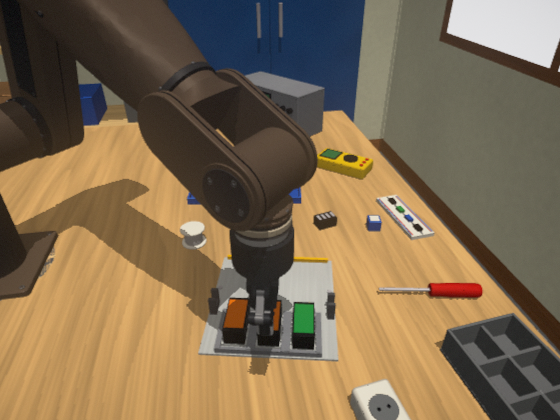

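View pics/top8.png

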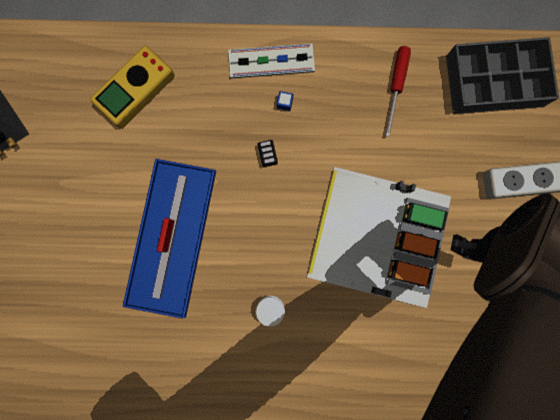

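Emit:
play_rows:
  steps:
    - {"claw": 0,"tx": 0.1,"ty": 1,"tz": 0,"ax": 0,"ay": 0,"az": 0}
    - {"claw": 0,"tx": 0.1,"ty": 2.5,"tz": 0,"ax": 0,"ay": 0,"az": 0}
    - {"claw": 0,"tx": 0.1,"ty": 4,"tz": 0,"ax": 0,"ay": 0,"az": 0}
    - {"claw": 0,"tx": 0.1,"ty": 5.3,"tz": 0,"ax": 0,"ay": 0,"az": 0}
    - {"claw": 0,"tx": 0.1,"ty": 6.1,"tz": 0,"ax": 0,"ay": 0,"az": 0}
    - {"claw": 0,"tx": 0.1,"ty": 6.3,"tz": 0,"ax": 0,"ay": 0,"az": 0}
    - {"claw": 0,"tx": 0.1,"ty": 6.3,"tz": 0,"ax": 0,"ay": 0,"az": 0}
    - {"claw": 0,"tx": 0.1,"ty": 6.3,"tz": 0,"ax": 0,"ay": 0,"az": 0}

```text
time: 12.83
eef_pos: [0.5002, -0.323, 0.0226]
tcp_rot: [-0.082, -0.702, 0.703, 0.082]
contact_force: [-0.2, 0.0, -0.4]
opening: 0.001
```

```bash
python3 -c "
from h import *
im,d=cams.read_camera('side');cv2.imwrite('pics/side9.png',im[200:400,160:400].repeat(3,0).repeat(3,1))
goto(rk(-24,0),22)"
```

```text
t=12.88 pos [ 500.4 -323.2   22.9] yaw -103.31 open 0.003 F [-0.2 -0.3  0.3]
 t cm [  0.04   0.08 -13.8 ]  a deg [-0.05 -0.01 -0.08]
```

View pics/side9.png

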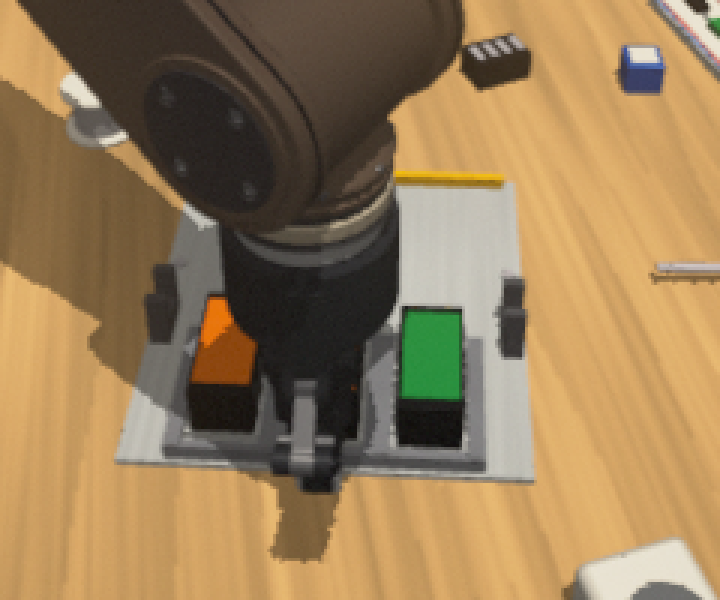

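Emit:
play_rows:
  steps:
    - {"claw": 0,"tx": 0,"ty": 0,"tz": -0.6,"ax": 0,"ay": 0,"az": 0}
    - {"claw": 0,"tx": 0,"ty": 0,"tz": -1.2,"ax": 0,"ay": 0,"az": 0}
    - {"claw": 0,"tx": 0,"ty": 0,"tz": -1.8,"ax": 0,"ay": 0,"az": 0}
    - {"claw": 0,"tx": 0,"ty": 0,"tz": -2.4,"ax": 0,"ay": 0,"az": 0}
    - {"claw": 0,"tx": 0,"ty": 0,"tz": -3,"ax": 0,"ay": 0,"az": 0}
    - {"claw": 0,"tx": 0,"ty": 0,"tz": -3.6,"ax": 0,"ay": 0,"az": 0}
    - {"claw": 0,"tx": 0,"ty": 0,"tz": -4.2,"ax": 0,"ay": 0,"az": 0}
    - {"claw": 0,"tx": 0,"ty": 0,"tz": -4.8,"ax": 0,"ay": 0,"az": 0}
    - {"claw": 0,"tx": 0,"ty": 0,"tz": -5.4,"ax": 0,"ay": 0,"az": 0}
    - {"claw": 0,"tx": 0,"ty": 0,"tz": -6,"ax": 0,"ay": 0,"az": 0}

```text
time: 13.72
eef_pos: [0.514, -0.2641, 0.0224]
tcp_rot: [-0.082, -0.702, 0.703, 0.082]
contact_force: [-0.6, -4.0, 2.5]
opening: -0.003
```

```bash
python3 -c "
from h import *
im,d=cams.read_camera('top');cv2.imwrite('pics/top10.png',im)
goto(rk(-24,0),22)"
```

```text
t=13.77 pos [ 514.1 -262.9   22.3] yaw -103.29 open -0.0 F [ 0.2 -0.4  1.2]
 t cm [-0.01  0.03 -7.62]  a deg [ 0.02  0.01 -0.02]
```

View pics/top10.png

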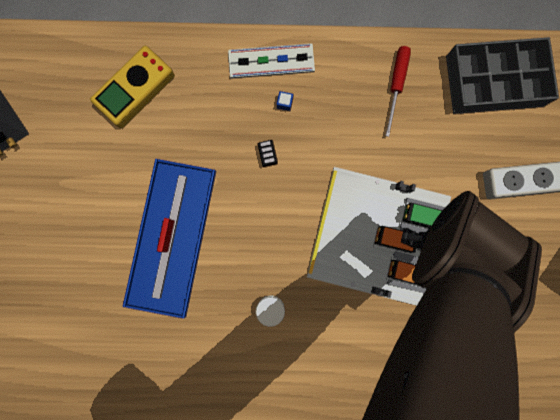

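Middle module is sliding out (its orange top now at ~397,238), low force. Continue.

Emit:
play_rows:
  steps:
    - {"claw": 0,"tx": 0,"ty": 0,"tz": -0.6,"ax": 0,"ay": 0,"az": 0}
    - {"claw": 0,"tx": 0,"ty": 0,"tz": -1.3,"ax": 0,"ay": 0,"az": 0}
    - {"claw": 0,"tx": 0,"ty": 0,"tz": -2,"ax": 0,"ay": 0,"az": 0}
    - {"claw": 0,"tx": 0,"ty": 0,"tz": -2.8,"ax": 0,"ay": 0,"az": 0}
    - {"claw": 0,"tx": 0,"ty": 0,"tz": -3.6,"ax": 0,"ay": 0,"az": 0}
    - {"claw": 0,"tx": 0,"ty": 0,"tz": -4.4,"ax": 0,"ay": 0,"az": 0}
    - {"claw": 0,"tx": 0,"ty": 0,"tz": -5.2,"ax": 0,"ay": 0,"az": 0}
    - {"claw": 0,"tx": 0,"ty": 0,"tz": -6,"ax": 0,"ay": 0,"az": 0}
    - {"claw": 0,"tx": 0,"ty": 0,"tz": -6.6,"ax": 0,"ay": 0,"az": 0}
    - {"claw": 0,"tx": 0,"ty": 0,"tz": -7.1,"ax": 0,"ay": 0,"az": 0}
    - {"claw": 0,"tx": 0,"ty": 0,"tz": -7.4,"ax": 0,"ay": 0,"az": 0}
    - {"claw": 0,"tx": 0,"ty": 0,"tz": -7.4,"ax": 0,"ay": 0,"az": 0}

```text
time: 14.77
eef_pos: [0.5307, -0.1912, 0.0219]
tcp_rot: [0.082, 0.703, -0.702, -0.082]
contact_force: [-0.2, -1.4, 0.2]
opening: 0.001
```

```bash
python3 -c "
from h import *
im,d=cams.read_camera('side');cv2.imwrite('pics/side11.png',im)
im,d=cams.read_camera('top');cv2.imwrite('pics/top11.png',im)
goto(rk(115,-54),22)"
```

```text
t=14.87 pos [ 530.  -191.2   21.3] yaw -103.34 open -0.001 F [0.1 0.4 0.4]
 t cm [ 5.28 -0.09 13.64]  a deg [ 0.11 -0.04  0.11]
```

View pics/top11.png

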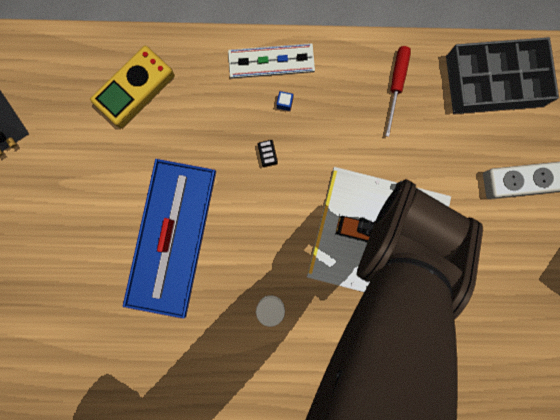

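View pics/side11.png

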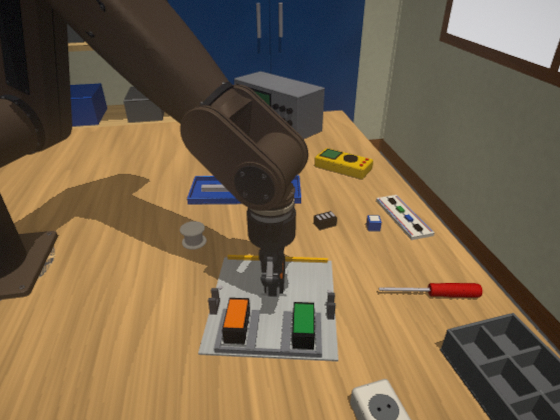

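Emit:
play_rows:
  steps:
    - {"claw": 0,"tx": 0,"ty": 0,"tz": 0.5,"ax": 0,"ay": 0,"az": 0}
    - {"claw": 0,"tx": 0,"ty": -1,"tz": 1,"ax": 0,"ay": 0,"az": 0}
    - {"claw": 0,"tx": 0,"ty": -3.5,"tz": 1,"ax": 0,"ay": 0,"az": 0}
    - {"claw": 0,"tx": 0,"ty": -6,"tz": 1.5,"ax": 0,"ay": 0,"az": 0}
    - {"claw": 0,"tx": 1,"ty": -7,"tz": 4,"ax": 0,"ay": 0,"az": 0}
    - {"claw": 0,"tx": 2.3,"ty": -7,"tz": 7,"ax": 0,"ay": 0,"az": 0}
    - {"claw": 0,"tx": 3.7,"ty": -7,"tz": 10,"ax": 0,"ay": 0,"az": 0}
    - {"claw": 0,"tx": 4.7,"ty": -7,"tz": 12.5,"ax": 0,"ay": 0,"az": 0}
    - {"claw": 0,"tx": 5.3,"ty": -7,"tz": 13.8,"ax": 0,"ay": 0,"az": 0}
    - {"claw": 0,"tx": 5.3,"ty": -7,"tz": 13.8,"ax": 0,"ay": 0,"az": 0}
    - {"claw": 0,"tx": 5.3,"ty": -7,"tz": 13.8,"ax": 0,"ay": 0,"az": 0}

```text
time: 15.78
eef_pos: [0.4467, -0.3151, 0.0924]
tcp_rot: [0.083, 0.702, -0.702, -0.083]
contact_force: [0.9, 0.7, -0.5]
opening: -0.002
```

```bash
python3 -c "
from h import *
im,d=cams.read_camera('top');cv2.imwrite('pics/top12.png',im);P=cloud('top',d)*1000
m=cv2.inRange(cv2.cvtColor(im,cv2.COLOR_BGR2HSV),(5,150,50),(16,255,255))
print([((r:=cv2.minAreaRect((ray('top',c[:,0],.04)[:,:2]*1000).astype(np.float32))),(np.array(r[0])-O)@np.c_[EX,EY]) for c in cv2.findContours(m[200:300,300:470],0,1,offset=(300,200))[0] if cv2.contourArea(c)>100])
goto(rk(115,-54),22)"
```

```text
[(((464.295654296875, -241.13851928710938), (58.50522232055664, 30.799654006958008), 76.93224334716797), array([ 42.40343404, -53.58670261])), (((542.6702880859375, -143.4291534423828), (59.752357482910156, 31.30841827392578), 76.90718078613281), array([-70.71532038,   0.20782122]))]
t=15.83 pos [ 447.1 -314.4   92.3] yaw -103.38 open 0.001 F [-0.8  0.3  0.1]
 t cm [ 0.06  7.03 -0.26]  a deg [ 0.04 -0.08 -0.  ]
```

View pics/top12.png

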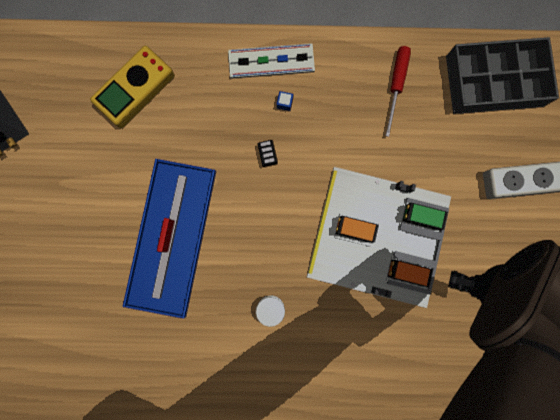

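First module stands at rack (-71, 0). Now the second, which needs the same push.

Emit:
play_rows:
  steps:
    - {"claw": 0,"tx": 0,"ty": 1,"tz": 0,"ax": 0,"ay": 0,"az": 0}
    - {"claw": 0,"tx": 0,"ty": 2.5,"tz": 0,"ax": 0,"ay": 0,"az": 0}
    - {"claw": 0,"tx": 0,"ty": 4,"tz": 0,"ax": 0,"ay": 0,"az": 0}
    - {"claw": 0,"tx": 0,"ty": 5.5,"tz": 0,"ax": 0,"ay": 0,"az": 0}
    - {"claw": 0,"tx": 0,"ty": 6.6,"tz": 0,"ax": 0,"ay": 0,"az": 0}
    - {"claw": 0,"tx": 0,"ty": 7,"tz": 0,"ax": 0,"ay": 0,"az": 0}
    - {"claw": 0,"tx": 0,"ty": 7,"tz": 0,"ax": 0,"ay": 0,"az": 0}
    - {"claw": 0,"tx": 0,"ty": 7,"tz": 0,"ax": 0,"ay": 0,"az": 0}

```text
time: 16.5
eef_pos: [0.4476, -0.3141, 0.0221]
tcp_rot: [0.082, 0.702, -0.702, -0.082]
contact_force: [0.3, -0.1, -0.1]
opening: 0.002
```

```bash
python3 -c "
from h import *
goto(rk(-22,-54),22)"
```

```text
t=16.50 pos [ 447.6 -314.1   22.1] yaw -103.28 open 0.002 F [ 0.3 -0.1 -0.1]
 t cm [ 9.000e-02  1.000e-02 -1.393e+01]  a deg [0.01 0.02 0.  ]
```

Emit:
play_rows:
  steps:
    - {"claw": 0,"tx": 0,"ty": 0,"tz": -0.6,"ax": 0,"ay": 0,"az": 0}
    - {"claw": 0,"tx": 0,"ty": 0,"tz": -1.2,"ax": 0,"ay": 0,"az": 0}
    - {"claw": 0,"tx": 0,"ty": 0,"tz": -1.8,"ax": 0,"ay": 0,"az": 0}
    - {"claw": 0,"tx": 0,"ty": 0,"tz": -2.4,"ax": 0,"ay": 0,"az": 0}
    - {"claw": 0,"tx": 0,"ty": 0,"tz": -3,"ax": 0,"ay": 0,"az": 0}
    - {"claw": 0,"tx": 0,"ty": 0,"tz": -3.6,"ax": 0,"ay": 0,"az": 0}
    - {"claw": 0,"tx": 0,"ty": 0,"tz": -4.2,"ax": 0,"ay": 0,"az": 0}
    - {"claw": 0,"tx": 0,"ty": 0,"tz": -4.8,"ax": 0,"ay": 0,"az": 0}
    - {"claw": 0,"tx": 0,"ty": 0,"tz": -5.4,"ax": 0,"ay": 0,"az": 0}
    - {"claw": 0,"tx": 0,"ty": 0,"tz": -6,"ax": 0,"ay": 0,"az": 0}

```text
time: 17.33
eef_pos: [0.4616, -0.256, 0.0226]
tcp_rot: [-0.082, -0.702, 0.703, 0.082]
contact_force: [-1.1, -3.4, 1.4]
opening: 0.003
```

```bash
python3 -c "
from h import *
goto(rk(-23,-54),22)"
```

```text
t=17.33 pos [ 461.6 -256.    22.6] yaw -103.3 open 0.003 F [-1.1 -3.4  1.4]
 t cm [ 0.12  0.05 -8.05]  a deg [-0.06 -0.   -0.06]
```

Emit:
play_rows:
  steps:
    - {"claw": 0,"tx": 0,"ty": 0,"tz": -0.7,"ax": 0,"ay": 0,"az": 0}
    - {"claw": 0,"tx": 0,"ty": 0,"tz": -1.4,"ax": 0,"ay": 0,"az": 0}
    - {"claw": 0,"tx": 0,"ty": 0,"tz": -2.2,"ax": 0,"ay": 0,"az": 0}
    - {"claw": 0,"tx": 0,"ty": 0,"tz": -3,"ax": 0,"ay": 0,"az": 0}
    - {"claw": 0,"tx": 0,"ty": 0,"tz": -3.8,"ax": 0,"ay": 0,"az": 0}
    - {"claw": 0,"tx": 0,"ty": 0,"tz": -4.6,"ax": 0,"ay": 0,"az": 0}
    - {"claw": 0,"tx": 0,"ty": 0,"tz": -5.4,"ax": 0,"ay": 0,"az": 0}
    - {"claw": 0,"tx": 0,"ty": 0,"tz": -6.2,"ax": 0,"ay": 0,"az": 0}
    - {"claw": 0,"tx": 0,"ty": 0,"tz": -6.9,"ax": 0,"ay": 0,"az": 0}
    - {"claw": 0,"tx": 0,"ty": 0,"tz": -7.5,"ax": 0,"ay": 0,"az": 0}
    - {"claw": 0,"tx": 0,"ty": 0,"tz": -7.8,"ax": 0,"ay": 0,"az": 0}
    - {"claw": 0,"tx": 0,"ty": 0,"tz": -7.8,"ax": 0,"ay": 0,"az": 0}

```text
time: 18.33
eef_pos: [0.4787, -0.1785, 0.0215]
tcp_rot: [0.081, 0.703, -0.702, -0.082]
contact_force: [0.3, -0.1, 0.1]
opening: 0.0
```

```bash
python3 -c "
from h import *
goto(rk(-23,-54),22)"
```

```text
t=18.33 pos [ 478.7 -178.5   21.5] yaw -103.3 open 0.0 F [ 0.3 -0.1  0.1]
 t cm [ 0.01 -0.05 -0.12]  a deg [0.1  0.   0.08]
```

Emit:
play_rows:
  steps:
    - {"claw": 0,"tx": 0,"ty": 0,"tz": 0.5,"ax": 0,"ay": 0,"az": 0}
    - {"claw": 0,"tx": 0,"ty": -1,"tz": 1,"ax": 0,"ay": 0,"az": 0}
    - {"claw": 0,"tx": 0,"ty": -3.5,"tz": 1,"ax": 0,"ay": 0,"az": 0}
    - {"claw": 0,"tx": 0,"ty": -6.5,"tz": 1.5,"ax": 0,"ay": 0,"az": 0}
    - {"claw": 0,"tx": 0,"ty": -9,"tz": 4,"ax": 0,"ay": 0,"az": 0}
    - {"claw": 0,"tx": 0,"ty": -11,"tz": 7.5,"ax": 0,"ay": 0,"az": 0}
    - {"claw": 0,"tx": 0,"ty": -12,"tz": 11,"ax": 0,"ay": 0,"az": 0}
    - {"claw": 0,"tx": 0,"ty": -12,"tz": 14,"ax": 0,"ay": 0,"az": 0}
    - {"claw": 0,"tx": 0,"ty": -12,"tz": 16,"ax": 0,"ay": 0,"az": 0}
    - {"claw": 0,"tx": 0,"ty": -12,"tz": 16,"ax": 0,"ay": 0,"az": 0}
    - {"claw": 0,"tx": 0,"ty": -12,"tz": 16,"ax": 0,"ay": 0,"az": 0}

```text
time: 19.25
eef_pos: [0.4413, -0.3363, 0.1418]
tcp_rot: [0.083, 0.703, -0.702, -0.083]
contact_force: [0.7, 0.9, -0.1]
opening: 0.001
```

```bash
python3 -c "
from h import *
im,d=cams.read_camera('top');cv2.imwrite('pics/top13.png',im);P=cloud('top',d)*1000
i2,_=cams.read_camera('side');cv2.imwrite('pics/side13.png',i2)
h=cv2.cvtColor(im,cv2.COLOR_BGR2HSV)
for nm,lo,hi in(('or',(5,150,50),(16,255,255)),('gr',(45,100,40),(80,255,255))):
  m=cv2.inRange(h,lo,hi)
  for c in cv2.findContours(m[190:300,300:470],0,1,offset=(300,190))[0]:
    if cv2.contourArea(c)>100:
      r=cv2.minAreaRect((ray('top',c[:,0],.04)[:,:2]*1000).astype(np.float32)); print(nm,np.round(r[0],1),np.round(r[1],1),r[2],((np.array(r[0])-O)@np.c_[EX,EY]).round(1))
roi=cv2.inRange(h,(0,0,110),(180,70,255))[165:312,130:212]
c=max(cv2.findContours(roi,0,1,offset=(130,165))[0],key=cv2.contourArea)
r=cv2.minAreaRect((ray('top',c[:,0],.019)[:,:2]*1000).astype(np.float32));print('bar',r)
ys,xs=np.nonzero(roi);p=P[ys+165,xs+130];print('bar top z',np.percentile(p[:,2],[10,50,90]))
goto(rk(-23,-54),22)"
```

```text
or [ 489.7 -130.4] [59.7 31.3] 76.93234252929688 [-71.2 -54.3]
or [ 542.6 -143.5] [59.3 31.3] 76.87348175048828 [-70.6   0.2]
gr [ 568.3 -269.7] [59.4 31.7] 76.81501770019531 [46.3 54.2]
bar ((525.3637084960938, 201.8529510498047), (13.593690872192383, 230.09251403808594), 80.12355041503906)
bar top z [16.73564648 18.86402829 20.71568553]
t=19.35 pos [ 441.8 -334.7  141.5] yaw -103.33 open -0.004 F [ 0.2  0.9 -0.4]
 t cm [ -0.    11.98 -16.14]  a deg [ 0.11 -0.03  0.08]
```

View pics/top13.png

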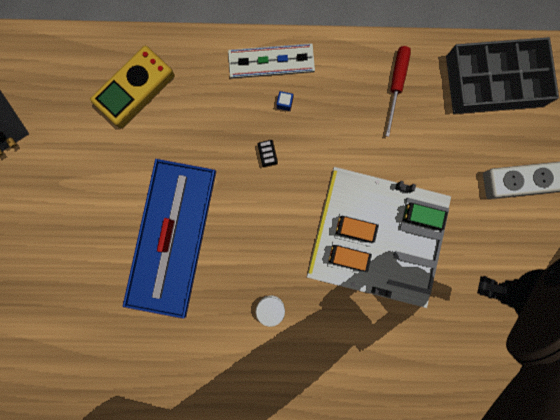

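View pics/side13.png

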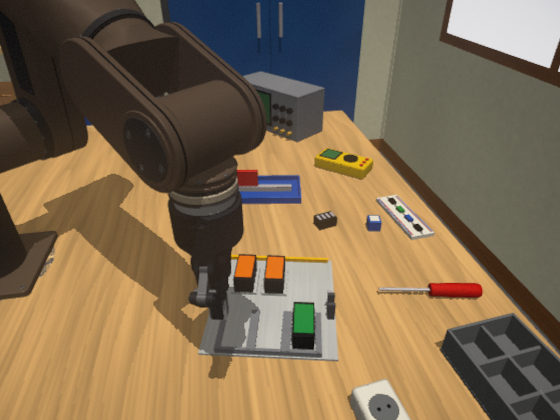

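All goals are met, with both modules on the apron (pixels 357,229 and 351,258), green in its lane, bar in the tray and the arm clear.

```bash
python3 -c "
from plant import ctrl
print(ctrl.sign_off())"
```

```text
the job is handed in; nothing more can be done
None
```

I lifted the bar by its handle, lowered it onto the tray floor and let it go once about 7.5 N showed it was resting there. I then pushed both orange modules out from behind with shut fingers and handed in at about 19.4 s; the sign-off gave no verdict.

The last camera checks agreed with the goals, within the roughly 2 mm calibration:
- **Bar:** about 2 mm from the tray centre along and across, top about 19 mm above the bench, so lying flat on the tray floor.
- **Orange modules:** at rack (-71, -54) and (-71, 0) mm, square to the rack and, as far as the pictures show, standing flat.
- **Green module:** at rack (46, 54) mm, within 1 mm of where it started.
- **Bystanders:** the spool, connector and relay look unmoved in the pictures; I did not measure them.
- **Arm:** about 140 mm up, behind the rack and touching nothing.

No check failed. The first move call was refused because keys were missing from its rows; nothing moved. My orange colour mask missed the shaded modules in one picture, so I widened it for the later ones.

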